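Find the heavy side of a cast wheel and hold it heavy side down

ROBOT

A 6-joint arm with a two-finger parallel gripper is mounted at the origin on the work surface. World frame = base frame: x ahead of the robot, y to its left, z up, the work surface at z = 0. Lengths are in m, angles in rad, forces in N, time in s.
With the tool pointing down it reaches from about 0.35 to 0.975 m from the base axis. Payload 4.9 kg.
Tool frame: the origin (TCP) lies at the very end of the fingers, on their centre line; the grasp point (between the pads) lies 19 mm behind it (manip.tcp_to_grasp is the distance from the TCP to the grasp point, in m); z points along the fingers, y is the direction in which the jaws open and shut (so a half turn about z gives the same grasp; the last joint's range is limited). The gripper opens to 85 mm and grips with 20 to 120 N. Pads are 22 mm wide; open, the fingers measure 114 mm over their backs; the gripper's body (76 mm by 85 mm) begins 54 mm behind the grasp point. The pads swing forward as they close: fully open they stand 13 mm farther back than shut.
Start: joints at [1.167, 0.053, 1.613, -0, 1.476, -0.119], TCP at [0.176, 0.6, 0.231] pointing down, gripper open.
Joint ranges: [-3.01, 3.01], [-1.01, 2.22], [0.06, 2.58], [-1.02, 4.17], [0.09, 2.62], [-3.14, 3.14]. Speed limits (rad/s): [2.57, 2.57, 3.14, 3.14, 3.14, 3.14].

INTERFACE

Orientations are given as a unit quaternion [w, x, y, z].
In Python, from plant import sensors, cams, job, finder, manip gives the robot as it stands.
- The arm moves only by the shell command python3 -m pendant 'ROWS'. ROWS is JSON, a list of rows, each an object of numbers: "wx", "wy", "wz": the turn, a rotation vector about the tool's x, y, z in degrees; "dx", "dy", "dz": the shift along the tool's x, y, z in m; "hand": the gripper's target within -1 to 1 (fully open at 1, half-way at 0, shut at -1). A call has 1 to 20 rows; each row is the pose to reach, as a shift and turn from the pose commanded when the call began, along the tool's axes at that moment; what a row does not reach only later rows make up. A row lasts 1/12 s, in which the tool goes at most 41.7 mm and 7.16 degrees, less where a joint would pass 70% of its speed; a pose out of reach is approached as far as the arm can. A call with a gripper value outside its range is refused whole. The fingers move at their own pace and stop on an object; the grip force is fixed at half the most. Time passes only in rows, so rows that repeat a pose let the fingers close. It gives the time, the measured TCP pose, the force and the opening at its end, in the units of the state.
- sensors.state(): the state, without advancing time (a new reading comes with each control period).
- cams.grab_frame(name): name is "side" or "top"; returns (picture, depth): 420x560x3 uint8, red, green, blue; 420x560 float32, m along the optical axis (not along the pixel's ray), 0 where there is no reading.
- cams.calibration(name): a dict with "fov_y" (degrees; the focal length in pixels is half the picture's height over the tangent of half this angle, whatever the lens; pixels are square), "cx", "cy" (the principal point, pixels), "k1" (the pictures are not rectified: a ray, as slopes to the right and down, at radius r is drawn at 1 + k1 r^2 times it, then the intrinsics apply), "pose" (4x4, takes a point from camera to world coordinates). Camera axes: x right, y down, z forward; pixel columns grow to the right and rows downward; lengths in m; the calibration is good to about 2 mm. A picture is of the moment at which its call begins. calibration takes no time and is no camera call.
- job.job_done(): hands the job in, once; it reports no verdict.
Trained networks look in the newest picture that a camera, given by its name, has taken for a name from the list of things; names that differ only in an ending like _2 or _b are one class to them, and where a whole thing is asked for, a point or a joint stands for the part that bears it (a point fixed in the world has none). Each returns a list of dicts, best first, with "score" (0 to 1); they miss things now and then, are a little off and sometimes report something else, mostly with a low value. They report only what shows in the picture. A call takes as long as a camera call.
- finder.look_for(camera, thing): "position" ([x, y, z] in m, in world coordinates, good to about 4 mm: the middle of the surface that is visible of it).
The state is a dict: "time": time; "joint_pos": joint angles; "joint_vel": joint speeds; "joint_efforts": joint torques, N m; "tool_pos": TCP position; "tool_rot": TCP orientation; "contact_force": force on the tool from outside, world axes, zero at the start; "ft_torque": the same for the moment, N m; "gripper_width": opening from 0.0 (shut) to 1.0 (fully open).
Only numpy, scipy, OpenCV 4.12 (cv2) and the standard library are available. Lean on these libraries where they do the work, as an engineer would, in place of code of your own. Each camera call takes 0.05 s, during which the arm holds its last target. There are 200 camera calls.

TASK

Lift the cast wheel out of its half mould, lay its shaft in the two open notches of the balancing stand, let go and wait until it rests there. Then spin it by hand, let go and let it swing freely to rest, so that its hidden heavy side shows itself at the bottom. Finally grip it, raise it about 10 cm straight up, clear of the stand, and finish while holding it still there, heavy side down as it came to rest; leave the mug, the bottle and the tub alone.

Things in the scene. Friction and masses are not known exactly. Their poses are not given: they have to be found in the camera images.
- wheel_center (a point): middle of the loose grey cast wheel: flat disc 100 mm across, 22 mm thick, about 0.4 kg, on a steel shaft (8 mm thick, 112 mm long) along its own y. A slug hidden inside puts its centre of mass about 12 mm off the axis, in a direction that differs every time; the pale mark near the rim (at own +z) does not tell where. Starts on edge in the mould. Grip with 40 N or more or it pivots in the fingers
- mould: fixed white plaster half mould, 150 x 70 x 48 mm (x, y, height), origin under its centre on the table. A slot 25 mm wide (y) and 110 mm long (x) holds the lower half of the wheel, whose axis lies along the mould's y, 60 mm above the table: the shaft passes 8 mm above the mould's top. The rough cavity keeps the wheel from turning
- stand_axle (a point): balancing stand (fixed): where the wheel's centre lies when its shaft rests in the notches, 90 mm above the table; the shaft's line is this point's y. In the notches the wheel turns with very little friction and swings to rest within a few seconds
- mug: white mug, 76 mm wide, 85 mm high, a bystander; origin under its centre
- bottle: white bottle, 60 mm in diameter, 160 mm high, a bystander; origin under its centre
- tub: clear open tub, 130 x 100 x 50 mm, a bystander; origin under its centre
- stand: the same stand, origin under its centre: base 130 x 130 x 12 mm and two uprights, each 8 mm thick, middles 45 mm either side of the centre along y (82 mm clear between them). Each bears a polished brass V notch, 90 degrees, open upwards, its tips 8 mm above the shaft's line and 13 mm either side of it

How it is judged:
On the way, in this order (a step that is already met when the one before it is completed fails the run):
1. the wheel is lifted out of the mould (height (world z) of wheel_center above 0.115 m and contact force between wheel and mould below 0.05 N and contact force between the fingers and wheel above 1 N), for 0.1 s.
2. the wheel rests with its shaft in the notches, let go (distance between wheel_center and stand_axle below 0.012 m and angle between the y axis of wheel_center and the y axis of stand_axle, either way round below 0.1 rad and contact force between each of the arm, the fingers and wheel below 0.05 N and angular speed of wheel below 0.15 rad/s), for 0.4 s.
3. spun by hand and let go, the wheel turns freely with its shaft in the notches (distance between wheel_center and stand_axle below 0.012 m and angle between the y axis of wheel_center and the y axis of stand_axle, either way round below 0.1 rad and contact force between each of the arm, the fingers and wheel below 0.05 N and angular speed of wheel above 1 rad/s), for 0.05 s.
4. it has come to rest in the notches, untouched, heavy side down (all of step 2 and angle between heavy_side's own z axis and vertical below 0.35 rad), for 0.4 s.
At the end, for the whole second after the job is handed in: The wheel is held still in the fingers, its centre more than 50 mm above where it lay in the stand, touching neither stand nor mould, its heavy side within about 23 degrees of straight down; mug, bottle and tub have not been shifted by more than 20 mm (height (world z) of wheel_center above 0.14 m and angle between heavy_side's own z axis and vertical below 0.4 rad and contact force between the fingers and wheel above 2 N and contact force between wheel and stand below 0.05 N and contact force between wheel and mould below 0.05 N and linear speed of wheel below 0.03 m/s and angular speed of wheel below 0.2 rad/s); the arm keeps its last pose, push and grip.
It fails at once if a bystander is shifted by more than 20 mm (distance of any of mug, bottle, tub from where it was at the start of the episode above 0.02 m).
It also fails if it takes over 58 s, if anything falls off the work surface, if the arm or the gripper's body presses on something with over 40 N, if the wrist force passes 120 N, or if a joint passes its speed limit or range.

## Working session

There is one attempt and no reset: what is moved stays moved. The work goes in short steps, Python scripts to look and compute and a shell command to move; the robot and the scene stay as the last step left them, time stands still between calls to the robot, and variables do not carry over. Pictures are saved under pics/ and viewed, about 8 in all and at most 12, crops included, and the job is handed in when it is done.

```bash
ls; mkdir -p pics; cat > h.py <<'E'
import numpy as np, cv2
from plant import sensors, cams, job, finder, manip
def cloud(name, d):
    c=cams.calibration(name); h,w=d.shape
    f=h/2/np.tan(np.radians(c["fov_y"])/2)
    K=np.array([[f,0,c["cx"]],[0,f,c["cy"]],[0,0,1.]])
    v,u=np.mgrid[:h,:w]
    p=cv2.undistortPoints(np.stack([u,v],-1).reshape(-1,1,2).astype(np.float64),K,np.array([c["k1"],0,0,0.])).reshape(h,w,2)
    P=np.concatenate([p*d[...,None],d[...,None]],-1)
    T=np.array(c["pose"]); W=P@T[:3,:3].T+T[:3,3]
    W[d<=0]=np.nan
    return W
E
python3 - <<'E'
from h import *
s=sensors.state(); print({k:np.round(v,3).tolist() for k,v in s.items()}); print(manip.tcp_to_grasp)
ims=[]
for n in("side","top"):
    im,d=cams.grab_frame(n); np.save(f"pics/{n}0.npy",d); cv2.imwrite(f"pics/{n}0.png",im[...,::-1])
    print(n,np.round(cams.calibration(n)["pose"],3).tolist())
    for t in("wheel_center","mould","stand","mug","bottle","tub"):
        print(n,t,[(np.round(r["position"],3).tolist(),round(r["score"],2)) for r in finder.look_for(n,t)[:2]])
E
```

```text
pics
{'time': 0.0, 'joint_pos': [1.167, 0.053, 1.614, 0.0, 1.476, -0.119], 'joint_vel': [0.001, 0.001, -0.0, -0.001, 0.0, -0.001], 'joint_efforts': [0.001, -39.37, -37.017, -0.0, 0.007, 0.0], 'tool_pos': [0.175, 0.599, 0.23], 'tool_rot': [-0.0, 0.142, 0.99, -0.001], 'contact_force': [0.328, 0.87, 0.016], 'ft_torque': [-0.045, -0.01, -0.02], 'gripper_width': 1.0}
0.0187
side [[-0.996, -0.079, 0.046, 0.598], [-0.09, 0.773, -0.628, 0.605], [0.014, -0.63, -0.776, 0.831], [0.0, 0.0, 0.0, 1.0]]
side wheel_center [([0.469, -0.129, 0.08], 0.89)]
side mould [([0.478, -0.114, 0.041], 0.7)]
side stand [([0.563, 0.18, 0.012], 0.65)]
side mug [([0.757, 0.05, 0.056], 0.77)]
side bottle [([0.643, 0.435, 0.106], 0.76)]
side tub [([0.613, -0.474, 0.022], 0.65), ([0.559, 0.181, 0.011], 0.2)]
top [[0.006, -0.984, 0.181, 0.395], [-1.0, -0.005, 0.008, 0.01], [-0.007, -0.181, -0.984, 1.473], [0.0, 0.0, 0.0, 1.0]]
top wheel_center [([0.462, -0.14, 0.093], 0.58)]
top mould [([0.468, -0.135, 0.044], 0.92)]
top stand [([0.559, 0.172, 0.011], 0.96)]
top mug [([0.76, 0.036, 0.029], 0.96)]
top bottle [([0.639, 0.411, 0.106], 0.59)]
top tub [([0.618, -0.456, 0.002], 0.7)]
```

View pictures.

View pics/side0.png

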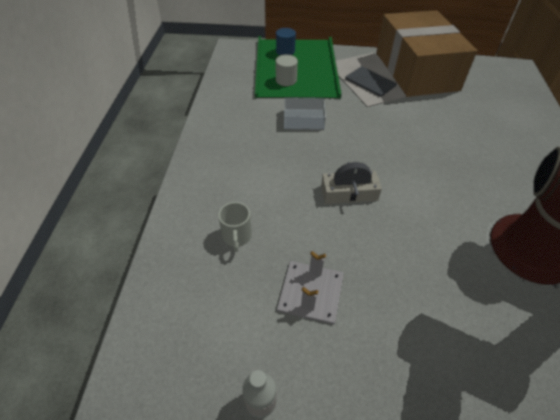

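View pics/top0.png

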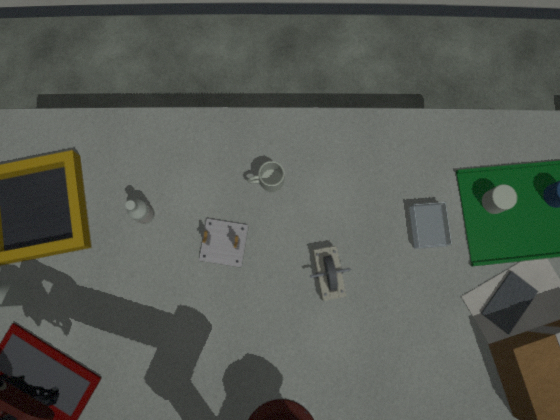

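```bash
python3 - <<'E'
from h import *
for n in("side","top"):
    W=cloud(n,np.load(f"pics/{n}0.npy"))
    X,Y,Z=W[...,0],W[...,1],W[...,2]
    def rect(lbl,c,r,z0,z1):
        m=(np.hypot(X-c[0],Y-c[1])<r)&(Z>z0)&(Z<z1)
        p=W[m]
        if len(p)<5: print(n,lbl,len(p)); return
        q=cv2.minAreaRect((p[:,:2]*1000).astype(np.float32))
        print(n,lbl,len(p),"mean",np.round(p.mean(0),4),"z",np.round(np.percentile(p[:,2],[2,50,98]),4),"rect",np.round(q[0],1),np.round(q[1],1),round(q[2],1))
    rect("mouldtop",(.465,-.135),.11,.043,.053)
    rect("wheel",(.465,-.135),.1,.07,.13)
    rect("base",(.56,.175),.11,.007,.018)
    rect("uprights",(.56,.175),.11,.05,.12)
    rect("tips",(.56,.175),.11,.085,.12)
E
```

```text
side mouldtop 643 mean [ 0.4708 -0.1271  0.0485] z [0.0437 0.0486 0.0524] rect [ 468.  -140.4] [151.3  74.2] 10.0
side wheel 511 mean [ 0.471  -0.1339  0.0928] z [0.0711 0.0937 0.1117] rect [ 469.3 -139.8] [96.9 27.6] 9.1
side base 2605 mean [0.5603 0.1803 0.0121] z [0.0089 0.0121 0.0155] rect [560.8 176.1] [132.1 131. ] 81.7
side uprights 383 mean [0.5611 0.1783 0.0775] z [0.0518 0.0794 0.098 ] rect [560.9 175.7] [101.2  34.8] 81.7
side tips 147 mean [0.5613 0.1779 0.0921] z [0.0856 0.0922 0.0987] rect [560.9 175.7] [101.2  34.8] 81.7
top mouldtop 710 mean [ 0.4677 -0.1374  0.0474] z [0.0433 0.0473 0.0523] rect [ 466.8 -139.2] [149.7  69.2] 10.2
top wheel 292 mean [ 0.4671 -0.1374  0.0975] z [0.0718 0.101  0.1121] rect [ 467.1 -138.8] [96.7 22.7] 9.7
top base 1513 mean [0.558  0.1751 0.0117] z [0.0073 0.0116 0.0172] rect [561.2 177.6] [198.5 176.7] 62.1
top uprights 111 mean [0.5592 0.1794 0.0842] z [0.0535 0.0885 0.1009] rect [558.7 176.9] [99.1 33.6] 81.6
top tips 72 mean [0.5595 0.1766 0.0919] z [0.0853 0.0916 0.1012] rect [559.2 176.8] [98.8 33.7] 81.0
```

The pictures and the depth fits agree. The mould and wheel are at about (0.468, -0.1395) with yaw about +10°. In the side picture the wheel is near (352,180), in the top picture near (328,270). The stand is at about (0.560, 0.176) with yaw about -8.3°, near (311,290) in the side picture and (223,242) in the top. The measured sizes match: 150x70 mould, 130x130 base, and about 98 mm tip height.

```bash
cat >> h.py <<'E'
from scipy.spatial.transform import Rotation as Ro
def Rdown(yaw, tilt=0):  # tool y at 90+yaw deg in world, z down, then tilt about own y
    return Ro.from_matrix([[-np.cos(np.radians(yaw)),-np.sin(np.radians(yaw)),0],[-np.sin(np.radians(yaw)),np.cos(np.radians(yaw)),0],[0,0,-1]])*Ro.from_euler('y',tilt,degrees=True)
def rel(p,R):
    s=sensors.state(); q=s["tool_rot"]; C=Ro.from_quat([*q[1:],q[0]])
    print("d",np.round(C.inv().apply(np.array(p)-s["tool_pos"]),4),"w",np.round((C.inv()*R).as_rotvec(degrees=True),2))
E
python3 - <<'E'
from h import *
rel((.468,-.1395,.20),Rdown(10)); rel((.468,-.1395,.073),Rdown(10)); print(sensors.state()["tool_pos"])
E
```

```text
d [-0.4883 -0.6274  0.0313] w [  0.    -0.   -26.32]
d [-0.4883 -0.6274  0.1583] w [  0.    -0.   -26.32]
[0.17560973 0.5998075  0.2313246 ]
```

```bash
python3 -m pendant '[{"dx":-0.4883,"dy":-0.6274,"dz":0.0313,"wz":-26.3,"hand":1},{"dx":-0.4883,"dy":-0.6274,"dz":0.0313,"wz":-26.3,"hand":1},{"dx":-0.4883,"dy":-0.6274,"dz":0.0313,"wz":-26.3,"hand":1},{"dx":-0.4883,"dy":-0.6274,"dz":0.0313,"wz":-26.3,"hand":1},{"dx":-0.4883,"dy":-0.6274,"dz":0.0313,"wz":-26.3,"hand":1},{"dx":-0.4883,"dy":-0.6274,"dz":0.0313,"wz":-26.3,"hand":1},{"dx":-0.4883,"dy":-0.6274,"dz":0.0313,"wz":-26.3,"hand":1},{"dx":-0.4883,"dy":-0.6274,"dz":0.0313,"wz":-26.3,"hand":1},{"dx":-0.4883,"dy":-0.6274,"dz":0.0313,"wz":-26.3,"hand":1},{"dx":-0.4883,"dy":-0.6274,"dz":0.0313,"wz":-26.3,"hand":1},{"dx":-0.4883,"dy":-0.6274,"dz":0.0313,"wz":-26.3,"hand":1},{"dx":-0.4883,"dy":-0.6274,"dz":0.0313,"wz":-26.3,"hand":1},{"dx":-0.4883,"dy":-0.6274,"dz":0.0313,"wz":-26.3,"hand":1},{"dx":-0.4883,"dy":-0.6274,"dz":0.0313,"wz":-26.3,"hand":1},{"dx":-0.4883,"dy":-0.6274,"dz":0.0313,"wz":-26.3,"hand":1},{"dx":-0.4883,"dy":-0.6274,"dz":0.0313,"wz":-26.3,"hand":1},{"dx":-0.4883,"dy":-0.6274,"dz":0.0313,"wz":-26.3,"hand":1},{"dx":-0.4883,"dy":-0.6274,"dz":0.0313,"wz":-26.3,"hand":1},{"dx":-0.4883,"dy":-0.6274,"dz":0.0313,"wz":-26.3,"hand":1},{"dx":-0.4883,"dy":-0.6274,"dz":0.0313,"wz":-26.3,"hand":1}]'
python3 - <<'E'
from h import *
rel((.468,-.1395,.20),Rdown(10))
E
```

```text
d [-0.4883 -0.6274  0.0313] w [  0.    -0.   -26.32]invalid input
```

```bash
python3 -m pendant '[{"dx":-0.025,"dy":-0.032,"dz":0.0,"wx":0,"wy":0,"wz":-1.5,"hand":1}]'; python3 -m pendant --help | head -20
python3 - <<'E'
from h import *
rel((.468,-.1395,.20),Rdown(10))
E
```

```text
time: 0.78
tool_pos: [0.1892, 0.5649, 0.2301]
tool_rot: [-0.001, 0.127, 0.992, 0.0]
contact_force: [1.0, -0.4, 1.1]
gripper_width: 0.998
d [-0.447  -0.6116  0.0291] w [  0.04  -0.09 -24.57]invalid input: not JSON, or not a number
```

```bash
python3 -m pendant '[{"dx":-0.447,"dy":-0.6116,"dz":0.029,"wx":0,"wy":0,"wz":-24.6,"hand":1},{"dx":-0.447,"dy":-0.6116,"dz":0.029,"wx":0,"wy":0,"wz":-24.6,"hand":1},{"dx":-0.447,"dy":-0.6116,"dz":0.029,"wx":0,"wy":0,"wz":-24.6,"hand":1},{"dx":-0.447,"dy":-0.6116,"dz":0.029,"wx":0,"wy":0,"wz":-24.6,"hand":1},{"dx":-0.447,"dy":-0.6116,"dz":0.029,"wx":0,"wy":0,"wz":-24.6,"hand":1},{"dx":-0.447,"dy":-0.6116,"dz":0.029,"wx":0,"wy":0,"wz":-24.6,"hand":1},{"dx":-0.447,"dy":-0.6116,"dz":0.029,"wx":0,"wy":0,"wz":-24.6,"hand":1},{"dx":-0.447,"dy":-0.6116,"dz":0.029,"wx":0,"wy":0,"wz":-24.6,"hand":1},{"dx":-0.447,"dy":-0.6116,"dz":0.029,"wx":0,"wy":0,"wz":-24.6,"hand":1},{"dx":-0.447,"dy":-0.6116,"dz":0.029,"wx":0,"wy":0,"wz":-24.6,"hand":1},{"dx":-0.447,"dy":-0.6116,"dz":0.029,"wx":0,"wy":0,"wz":-24.6,"hand":1},{"dx":-0.447,"dy":-0.6116,"dz":0.029,"wx":0,"wy":0,"wz":-24.6,"hand":1},{"dx":-0.447,"dy":-0.6116,"dz":0.029,"wx":0,"wy":0,"wz":-24.6,"hand":1},{"dx":-0.447,"dy":-0.6116,"dz":0.029,"wx":0,"wy":0,"wz":-24.6,"hand":1},{"dx":-0.447,"dy":-0.6116,"dz":0.029,"wx":0,"wy":0,"wz":-24.6,"hand":1},{"dx":-0.447,"dy":-0.6116,"dz":0.029,"wx":0,"wy":0,"wz":-24.6,"hand":1},{"dx":-0.447,"dy":-0.6116,"dz":0.029,"wx":0,"wy":0,"wz":-24.6,"hand":1},{"dx":-0.447,"dy":-0.6116,"dz":0.029,"wx":0,"wy":0,"wz":-24.6,"hand":1},{"dx":-0.447,"dy":-0.6116,"dz":0.029,"wx":0,"wy":0,"wz":-24.6,"hand":1},{"dx":-0.447,"dy":-0.6116,"dz":0.029,"wx":0,"wy":0,"wz":-24.6,"hand":1}]'
python3 - <<'E'
from h import *
rel((.468,-.1395,.20),Rdown(10))
E
```

```text
time: 2.45
tool_pos: [0.4667, -0.146, 0.2021]
tool_rot: [-0.0, -0.083, 0.997, 0.0]
contact_force: [0.4, 1.4, -0.1]
gripper_width: 1.0
d [-0.0024  0.0062  0.0021] w [ 0.01 -0.04 -0.45]
```

```bash
python3 -m pendant '[{"dx":-0.0024,"dy":0.0062,"dz":0.002,"wx":0,"wy":0,"wz":-0.4,"hand":1},{"dx":-0.0024,"dy":0.0062,"dz":0.03,"wx":0,"wy":0,"wz":-0.4,"hand":1},{"dx":-0.0024,"dy":0.0062,"dz":0.06,"wx":0,"wy":0,"wz":-0.4,"hand":1},{"dx":-0.0024,"dy":0.0062,"dz":0.09,"wx":0,"wy":0,"wz":-0.4,"hand":1},{"dx":-0.0024,"dy":0.0062,"dz":0.115,"wx":0,"wy":0,"wz":-0.4,"hand":1},{"dx":-0.0024,"dy":0.0062,"dz":0.129,"wx":0,"wy":0,"wz":-0.4,"hand":1},{"dx":-0.0024,"dy":0.0062,"dz":0.129,"wx":0,"wy":0,"wz":-0.4,"hand":1},{"dx":-0.0024,"dy":0.0062,"dz":0.129,"wx":0,"wy":0,"wz":-0.4,"hand":1}]'
python3 - <<'E'
from h import *
rel((.468,-.1395,.073),Rdown(10))
im,d=cams.grab_frame("side"); 
cv2.imwrite("pics/s1.png",cv2.resize(im[120:240,270:430,::-1],None,fx=5,fy=5,interpolation=cv2.INTER_CUBIC))
E
```

```text
time: 3.12
tool_pos: [0.467, -0.135, 0.0729]
tool_rot: [-0.001, -0.09, 0.996, 0.001]
contact_force: [0.6, 0.1, -0.6]
gripper_width: 0.996
d [-0.0002 -0.0046 -0.0001] w [ 0.07 -0.06  0.32]
```

View pics/s1.png

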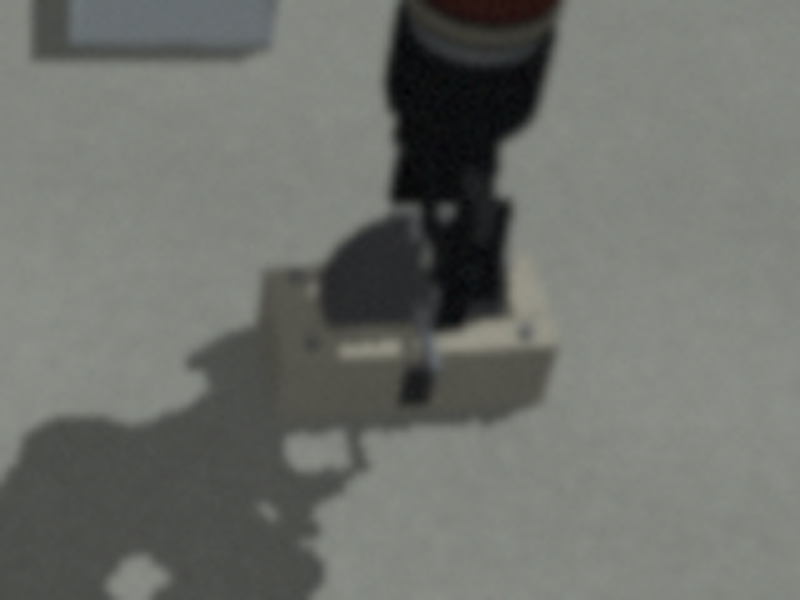

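```bash
python3 - <<'E'
from h import *
im,d=cams.grab_frame("side"); W=cloud("side",d); X,Y,Z=np.moveaxis(W,-1,0)
near=(np.hypot(X-.468,Y+.1395)<.12)
y=np.array([-np.sin(np.radians(10)),np.cos(np.radians(10))]); x=np.array([y[1],-y[0]])
u=(X-.468)*x[0]+(Y+.1395)*x[1]; v=(X-.468)*y[0]+(Y+.1395)*y[1]
for lo,hi in((.08,.09),(.09,.1),(.1,.11),(.11,.12),(.12,.135),(.135,.15),(.15,.17),(.17,.19)):
    m=near&(Z>lo)&(Z<hi); a=m&(v>.02); b=m&(abs(v)<.02)
    f=lambda k:(int(k.sum()),np.round(np.r_[np.percentile(u[k],[3,97]),np.percentile(v[k],[3,97])],3).tolist()) if k.sum()>3 else None
    print(lo,"near",f(a),"mid",f(b))
# expected pixel of TCP and finger bottoms
c=cams.calibration("side"); T=np.linalg.inv(c["pose"]); f=210/np.tan(np.radians(c["fov_y"])/2)
for P in([.468,-.1395,.06],[.467,-.135,.073],[.46,-.094,.086],[.46,-.094,.13],[.467,-.135,.2]):
    q=T[:3,:3]@P+T[:3,3]; s=q[:2]/q[2]; s*=1+c["k1"]*(s@s); px=f*s+[c["cx"],c["cy"]]; print(P,np.round(px),np.round((px-[270,120])*5))
print(sensors.state()["joint_pos"],sensors.state()["tool_pos"])
E
```

```text
0.08 near (4, [-0.005, 0.007, 0.05, 0.053]) mid (68, [-0.042, 0.045, -0.011, 0.012])
0.09 near (15, [-0.004, 0.011, 0.049, 0.058]) mid (66, [0.002, 0.041, -0.012, 0.011])
0.1 near (23, [-0.009, 0.011, 0.049, 0.061]) mid (85, [0.001, 0.031, -0.012, 0.011])
0.11 near (20, [-0.006, 0.011, 0.048, 0.061]) mid (12, [-0.005, 0.013, -0.01, 0.008])
0.12 near (5, [0.008, 0.013, 0.052, 0.056]) mid None
0.135 near (91, [-0.011, 0.013, 0.042, 0.078]) mid None
0.15 near (119, [-0.012, 0.017, 0.026, 0.076]) mid (6, [0.01, 0.017, -0.018, 0.015])
0.17 near (164, [-0.017, 0.018, 0.021, 0.074]) mid (22, [-0.0, 0.02, -0.013, 0.02])
[0.468, -0.1395, 0.06] [352. 178.] [411. 290.]
[0.467, -0.135, 0.073] [353. 176.] [417. 279.]
[0.46, -0.094, 0.086] [357. 184.] [436. 321.]
[0.46, -0.094, 0.13] [360. 172.] [450. 260.]
[0.467, -0.135, 0.2] [361. 139.] [457.  96.]
[-4.35894763e-01 -1.27801571e-01  2.06225187e+00  1.80457123e-04
  1.20430129e+00 -2.18607343e+00] [ 0.46866128 -0.13638485  0.07504576]
```

The depth shows the near finger centred over the wheel (u between -10 and +11 mm, v about 50–60 mm). I'll take a fresh offset reading and then close.

```bash
python3 -m pendant '[{"dx":0,"dy":-0.003,"dz":0,"wx":0,"wy":0,"wz":0.2,"hand":1},{"dx":0,"dy":-0.003,"dz":0,"wx":0,"wy":0,"wz":0.2,"hand":1},{"dx":0,"dy":-0.003,"dz":0,"wx":0,"wy":0,"wz":0.2,"hand":1}]'
python3 - <<'E'
from h import *
for i in range(4): rel((.468,-.1395,.073),Rdown(10)); cams.grab_frame("top")
E
```

```text
time: 3.47
tool_pos: [0.469, -0.1404, 0.0746]
tool_rot: [0.001, -0.087, 0.996, -0.001]
contact_force: [-0.3, 0.1, -0.2]
gripper_width: 0.998
d [0.0008 0.0011 0.0016] w [-0.08  0.11 -0.03]
d [0.0006 0.0009 0.0012] w [-0.05  0.08 -0.03]
d [0.0004 0.0008 0.0009] w [-0.03  0.05 -0.03]
d [0.0003 0.0007 0.0007] w [-0.02  0.04 -0.03]
```

```bash
python3 -m pendant '[{"dx":0,"dy":0.0005,"dz":0,"wx":0,"wy":0,"wz":0,"hand":-1},{"dx":0,"dy":0.0005,"dz":0,"wx":0,"wy":0,"wz":0,"hand":-1},{"dx":0,"dy":0.0005,"dz":0,"wx":0,"wy":0,"wz":0,"hand":-1},{"dx":0,"dy":0.0005,"dz":0,"wx":0,"wy":0,"wz":0,"hand":-1},{"dx":0,"dy":0.0005,"dz":0,"wx":0,"wy":0,"wz":0,"hand":-1},{"dx":0,"dy":0.0005,"dz":0,"wx":0,"wy":0,"wz":0,"hand":-1},{"dx":0,"dy":0.0005,"dz":0,"wx":0,"wy":0,"wz":0,"hand":-1},{"dx":0,"dy":0.0005,"dz":0,"wx":0,"wy":0,"wz":0,"hand":-1},{"dx":0,"dy":0.0005,"dz":0,"wx":0,"wy":0,"wz":0,"hand":-1},{"dx":0,"dy":0.0005,"dz":0,"wx":0,"wy":0,"wz":0,"hand":-1}]'
python3 - <<'E'
from h import *
rel((.468,-.1395,.073),Rdown(10))
E
```

```text
time: 4.5
tool_pos: [0.4681, -0.1395, 0.0734]
tool_rot: [-0.0, -0.087, 0.996, -0.0]
contact_force: [-1.0, -0.1, 1.9]
gripper_width: 0.245
d [0.0001 0.     0.0004] w [-0.01 -0.   -0.01]
```

```bash
python3 -m pendant '[{"dx":0,"dy":0,"dz":-0.01,"wx":0,"wy":0,"wz":0,"hand":-1},{"dx":0,"dy":0,"dz":-0.03,"wx":0,"wy":0,"wz":0,"hand":-1},{"dx":0,"dy":0,"dz":-0.055,"wx":0,"wy":0,"wz":0,"hand":-1},{"dx":0,"dy":0,"dz":-0.085,"wx":0,"wy":0,"wz":0,"hand":-1},{"dx":0,"dy":0,"dz":-0.115,"wx":0,"wy":0,"wz":0,"hand":-1},{"dx":0,"dy":0,"dz":-0.145,"wx":0,"wy":0,"wz":0,"hand":-1},{"dx":0,"dy":0,"dz":-0.145,"wx":0,"wy":0,"wz":0,"hand":-1},{"dx":0,"dy":0,"dz":-0.145,"wx":0,"wy":0,"wz":0,"hand":-1},{"dx":0,"dy":0,"dz":-0.145,"wx":0,"wy":0,"wz":0,"hand":-1}]'
python3 - <<'E'
from h import *
rel((.5602,.1763,.22),Rdown(-8.3))
E
```

```text
time: 5.25
tool_pos: [0.4671, -0.1389, 0.2164]
tool_rot: [-0.001, -0.087, 0.996, 0.001]
contact_force: [-0.1, 0.7, -4.0]
gripper_width: 0.251
d [-0.1463  0.2943 -0.0034] w [ 0.08 -0.15 18.28]
```

```bash
python3 -m pendant '[{"dx":-0.01,"dy":0.02,"dz":-0.003,"wx":0,"wy":0,"wz":1.3,"hand":-1},{"dx":-0.025,"dy":0.05,"dz":-0.003,"wx":0,"wy":0,"wz":3,"hand":-1},{"dx":-0.04,"dy":0.08,"dz":-0.003,"wx":0,"wy":0,"wz":5,"hand":-1},{"dx":-0.055,"dy":0.11,"dz":-0.003,"wx":0,"wy":0,"wz":7,"hand":-1},{"dx":-0.07,"dy":0.14,"dz":-0.003,"wx":0,"wy":0,"wz":9,"hand":-1},{"dx":-0.085,"dy":0.17,"dz":-0.003,"wx":0,"wy":0,"wz":11,"hand":-1},{"dx":-0.1,"dy":0.2,"dz":-0.003,"wx":0,"wy":0,"wz":13,"hand":-1},{"dx":-0.115,"dy":0.23,"dz":-0.003,"wx":0,"wy":0,"wz":15,"hand":-1},{"dx":-0.13,"dy":0.26,"dz":-0.003,"wx":0,"wy":0,"wz":17,"hand":-1},{"dx":-0.14,"dy":0.28,"dz":-0.003,"wx":0,"wy":0,"wz":18.3,"hand":-1},{"dx":-0.1463,"dy":0.2943,"dz":-0.003,"wx":0,"wy":0,"wz":18.3,"hand":-1},{"dx":-0.1463,"dy":0.2943,"dz":-0.003,"wx":0,"wy":0,"wz":18.3,"hand":-1},{"dx":-0.1463,"dy":0.2943,"dz":-0.003,"wx":0,"wy":0,"wz":18.3,"hand":-1},{"dx":-0.1463,"dy":0.2943,"dz":-0.003,"wx":0,"wy":0,"wz":18.3,"hand":-1},{"dx":-0.1463,"dy":0.2943,"dz":-0.003,"wx":0,"wy":0,"wz":18.3,"hand":-1},{"dx":-0.1463,"dy":0.2943,"dz":-0.003,"wx":0,"wy":0,"wz":18.3,"hand":-1}]'
python3 - <<'E'
from h import *
ims=[]
W={}
rel((.5602,.1763,.22),Rdown(-8.3))
im,d=cams.grab_frame("side"); print(sensors.state()["tool_pos"])
cv2.imwrite("pics/s2.png",cv2.resize(im[180:330,230:400,::-1],None,fx=4,fy=4,interpolation=cv2.INTER_CUBIC))
for n in("side","top"):
    im,d=cams.grab_frame(n); W=cloud(n,d); X,Y,Z=np.moveaxis(W,-1,0)
    y=np.array([np.sin(np.radians(8.3)),np.cos(np.radians(8.3))]); x=np.array([y[1],-y[0]])
    u=(X-.5602)*x[0]+(Y-.1763)*x[1]; v=(X-.5602)*y[0]+(Y-.1763)*y[1]
    m=(abs(u)<.07)&(abs(v)<.018)&(Z>.14)&(Z<.2)
    print(n,"wheel",m.sum(),np.round([np.percentile(a[m],[1,50,99]) for a in(u,v,Z)],4).tolist())
    for sg in(1,-1):
        m=(abs(u)<.03)&(v*sg>.025)&(v*sg<.065)&(Z>.19)&(Z<.222)
        print(n,"shaft",sg,m.sum(),np.round([np.percentile(a[m],[1,50,99]) for a in(u,v,Z)],4).tolist() if m.sum()>2 else 0)
        m=(abs(u)<.03)&(v*sg>.025)&(v*sg<.065)&(Z>.06)&(Z<.11)
        print(n,"notch",sg,m.sum(),np.round([np.percentile(a[m],[1,50,99]) for a in(u,v,Z)],4).tolist() if m.sum()>2 else 0)
E
```

```text
time: 6.58
tool_pos: [0.561, 0.1746, 0.2211]
tool_rot: [-0.0, 0.073, 0.997, -0.0]
contact_force: [-0.3, -0.2, -4.0]
gripper_width: 0.248
d [0.001  0.0015 0.0011] w [-0.02 -0.01 -0.1 ]
[0.56107245 0.17474887 0.22131468]
side wheel 378 [[-0.0425, -0.0031, 0.0467], [0.0067, 0.0085, 0.0102], [0.162, 0.1849, 0.1995]]
side shaft 1 73 [[-0.0024, 0.0014, 0.0056], [0.0253, 0.0414, 0.0579], [0.2069, 0.211, 0.2142]]
side notch 1 162 [[-0.0155, 0.0006, 0.0173], [0.041, 0.0476, 0.0498], [0.061, 0.0834, 0.0984]]
side shaft -1 0 0
side notch -1 45 [[-0.0141, -0.0049, 0.0155], [-0.0438, -0.0421, -0.0401], [0.0604, 0.0709, 0.0812]]
top wheel 11 [[-0.0427, -0.0338, -0.0206], [-0.0125, -0.0114, -0.011], [0.1746, 0.19, 0.1992]]
top shaft 1 0 0
top notch 1 7 [[-0.018, -0.0158, -0.013], [0.041, 0.0419, 0.048], [0.0622, 0.0936, 0.0997]]
top shaft -1 10 [[-0.0041, -0.0013, 0.0033], [-0.0605, -0.0566, -0.0529], [0.2065, 0.2095, 0.2129]]
top notch -1 39 [[-0.018, -0.0044, 0.0091], [-0.049, -0.0464, -0.0404], [0.0629, 0.0879, 0.1004]]
```

View pics/s2.png

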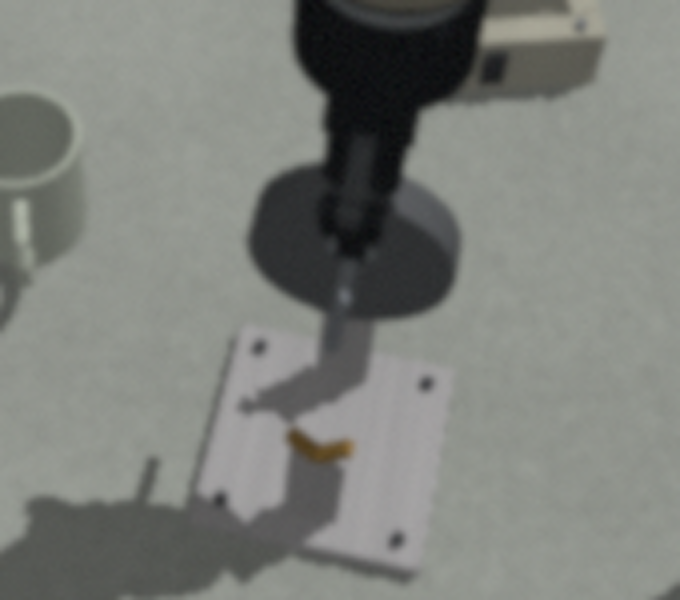

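The wheel hangs level under the gripper (about (350,240) in the crop) with its shaft pointing at the near brass notch (320,445). The depth puts the shaft within about 2 mm of the notches' line, so I can lower it.

```bash
python3 -m pendant '[{"dx":0.0007,"dy":0.0018,"dz":0.01,"wx":0,"wy":0,"wz":-0.1,"hand":-1},{"dx":0.0007,"dy":0.0018,"dz":0.035,"wx":0,"wy":0,"wz":-0.1,"hand":-1},{"dx":0.0007,"dy":0.0018,"dz":0.065,"wx":0,"wy":0,"wz":-0.1,"hand":-1},{"dx":0.0007,"dy":0.0018,"dz":0.09,"wx":0,"wy":0,"wz":-0.1,"hand":-1},{"dx":0.0007,"dy":0.0018,"dz":0.104,"wx":0,"wy":0,"wz":-0.1,"hand":-1},{"dx":0.0007,"dy":0.0018,"dz":0.112,"wx":0,"wy":0,"wz":-0.1,"hand":-1},{"dx":0.0007,"dy":0.0018,"dz":0.116,"wx":0,"wy":0,"wz":-0.1,"hand":-1},{"dx":0.0007,"dy":0.0018,"dz":0.116,"wx":0,"wy":0,"wz":-0.1,"hand":-1},{"dx":0.0007,"dy":0.0018,"dz":0.116,"wx":0,"wy":0,"wz":-0.1,"hand":-1},{"dx":0.0007,"dy":0.0018,"dz":0.116,"wx":0,"wy":0,"wz":-0.1,"hand":-1}]'
python3 - <<'E'
from h import *
rel((.5602,.1763,.104),Rdown(-8.3))
E
```

```text
time: 7.57
tool_pos: [0.5619, 0.1779, 0.1071]
tool_rot: [0.001, 0.072, 0.997, 0.0]
contact_force: [0.2, -0.1, -3.4]
gripper_width: 0.252
d [ 0.0015 -0.0018  0.0031] w [0.05 0.16 0.09]
```

```bash
python3 -m pendant '[{"dx":0.0012,"dy":-0.0005,"dz":0.002,"wx":0,"wy":0,"wz":0,"hand":-1},{"dx":0.0012,"dy":-0.0005,"dz":0.002,"wx":0,"wy":0,"wz":0,"hand":-1},{"dx":0.0012,"dy":-0.0005,"dz":0.002,"wx":0,"wy":0,"wz":0,"hand":-1},{"dx":0.0012,"dy":-0.0005,"dz":0.002,"wx":0,"wy":0,"wz":0,"hand":-1}]'
python3 - <<'E'
from h import *
rel((.5602,.1763,.104),Rdown(-8.3)); cams.grab_frame("side"); rel((.5602,.1763,.104),Rdown(-8.3)); print(sensors.state()["contact_force"])
E
```

```text
time: 7.9
tool_pos: [0.5603, 0.1774, 0.1043]
tool_rot: [0.001, 0.072, 0.997, 0.0]
contact_force: [1.4, 0.3, -1.3]
gripper_width: 0.249
d [-0.0001 -0.0011  0.0003] w [0.04 0.13 0.07]
d [-0.0001 -0.0011  0.0003] w [0.04 0.12 0.07]
[ 1.90405346 -0.84587101 -1.95404177]
```

```bash
python3 -m pendant '[{"dx":0,"dy":0,"dz":0.001,"wx":0,"wy":0,"wz":0,"hand":-1},{"dx":0,"dy":0,"dz":0.001,"wx":0,"wy":0,"wz":0,"hand":-1},{"dx":0,"dy":0,"dz":0.001,"wx":0,"wy":0,"wz":0,"hand":0},{"dx":0,"dy":0,"dz":0.001,"wx":0,"wy":0,"wz":0,"hand":0},{"dx":0,"dy":0,"dz":0.001,"wx":0,"wy":0,"wz":0,"hand":0},{"dx":0,"dy":0,"dz":0.001,"wx":0,"wy":0,"wz":0,"hand":0},{"dx":0,"dy":0,"dz":0.001,"wx":0,"wy":0,"wz":0,"hand":0},{"dx":0,"dy":0,"dz":-0.02,"wx":0,"wy":0,"wz":0,"hand":0},{"dx":0,"dy":0,"dz":-0.05,"wx":0,"wy":0,"wz":0,"hand":0},{"dx":0,"dy":0,"dz":-0.08,"wx":0,"wy":0,"wz":0,"hand":0},{"dx":0,"dy":0,"dz":-0.08,"wx":0,"wy":0,"wz":0,"hand":0}]'
cat > w.py <<'E'
from h import *
import sys
def show(fn):
    im,d=cams.grab_frame("side"); print(sensors.state()["time"])
    c=im[215:325,240:380,::-1]; cv2.imwrite(fn+"_raw.png",c)
    W=cloud("side",d); X,Y,Z=np.moveaxis(W,-1,0)
    y=np.array([np.sin(np.radians(8.3)),np.cos(np.radians(8.3))]); x=np.array([y[1],-y[0]])
    u=(X-.5602)*x[0]+(Y-.1763)*x[1]; v=(X-.5602)*y[0]+(Y-.1763)*y[1]
    m=(abs(u)<.06)&(abs(v)<.018)&(Z>.07)&(Z<.12)
    print("disc face u,v,z",np.round([np.percentile(a[m],[1,50,99]) for a in(u,v,Z)],4).tolist())
    m=(abs(u)<.012)&(v>.02)&(v<.075)&(Z>.082)&(Z<.1)
    print("shaft u,v,z",m.sum(),np.round([np.percentile(a[m],[1,50,99]) for a in(u,v,Z)],4).tolist())
    return c
a=show("pics/a"); 
for i in range(3): cams.grab_frame("top")
b=show("pics/b"); print("diff",cv2.absdiff(a,b).mean())
cv2.imwrite(f"pics/{sys.argv[1]}.png",np.hstack([cv2.resize(k,(400,314),interpolation=cv2.INTER_CUBIC) for k in(a,b)]))
E
python3 w.py s3
```

```text
time: 8.87
tool_pos: [0.5631, 0.1781, 0.1909]
tool_rot: [0.006, 0.072, 0.997, 0.001]
contact_force: [1.4, -0.3, 1.6]
gripper_width: 0.498
8.9167
disc face u,v,z [[-0.0479, -0.0018, 0.0491], [-0.0076, 0.0116, 0.015], [0.0707, 0.0992, 0.1198]]
shaft u,v,z 110 [[-0.0113, 0.0005, 0.0114], [0.0217, 0.0453, 0.0603], [0.083, 0.0927, 0.096]]
9.1167
disc face u,v,z [[-0.0482, -0.0014, 0.049], [-0.0071, 0.0115, 0.0148], [0.0707, 0.0986, 0.1196]]
shaft u,v,z 111 [[-0.0113, 0.0006, 0.0114], [0.0215, 0.0453, 0.0609], [0.084, 0.0926, 0.0979]]
diff 3.137965367965368
```

View pics/s3.png

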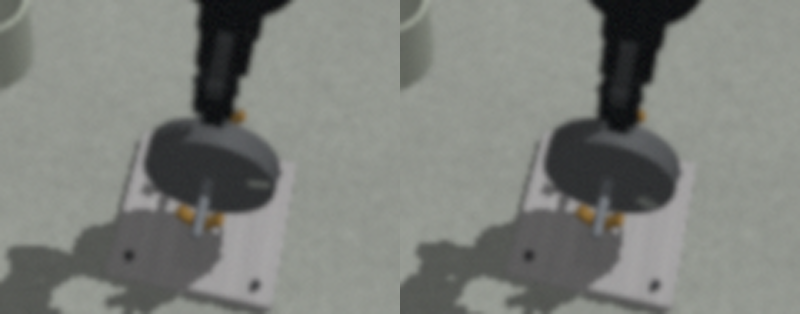

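The shaft lies in the notches (near one at about (200,215)). The pale mark moves from (258,184) in the left frame to (645,202) in the right one, so the wheel is swinging freely. I'll wait for it to stop.

```bash
Z='x'; for i in 1 2 3; do python3 -m pendant '[{"dx":0,"dy":0,"dz":0,"wx":0,"wy":0,"wz":0,"hand":0},{"dx":0,"dy":0,"dz":0,"wx":0,"wy":0,"wz":0,"hand":0},{"dx":0,"dy":0,"dz":0,"wx":0,"wy":0,"wz":0,"hand":0},{"dx":0,"dy":0,"dz":0,"wx":0,"wy":0,"wz":0,"hand":0},{"dx":0,"dy":0,"dz":0,"wx":0,"wy":0,"wz":0,"hand":0},{"dx":0,"dy":0,"dz":0,"wx":0,"wy":0,"wz":0,"hand":0},{"dx":0,"dy":0,"dz":0,"wx":0,"wy":0,"wz":0,"hand":0},{"dx":0,"dy":0,"dz":0,"wx":0,"wy":0,"wz":0,"hand":0},{"dx":0,"dy":0,"dz":0,"wx":0,"wy":0,"wz":0,"hand":0},{"dx":0,"dy":0,"dz":0,"wx":0,"wy":0,"wz":0,"hand":0},{"dx":0,"dy":0,"dz":0,"wx":0,"wy":0,"wz":0,"hand":0},{"dx":0,"dy":0,"dz":0,"wx":0,"wy":0,"wz":0,"hand":0},{"dx":0,"dy":0,"dz":0,"wx":0,"wy":0,"wz":0,"hand":0},{"dx":0,"dy":0,"dz":0,"wx":0,"wy":0,"wz":0,"hand":0},{"dx":0,"dy":0,"dz":0,"wx":0,"wy":0,"wz":0,"hand":0},{"dx":0,"dy":0,"dz":0,"wx":0,"wy":0,"wz":0,"hand":0},{"dx":0,"dy":0,"dz":0,"wx":0,"wy":0,"wz":0,"hand":0},{"dx":0,"dy":0,"dz":0,"wx":0,"wy":0,"wz":0,"hand":0},{"dx":0,"dy":0,"dz":0,"wx":0,"wy":0,"wz":0,"hand":0},{"dx":0,"dy":0,"dz":0,"wx":0,"wy":0,"wz":0,"hand":0}]' | head -1; done
cat > mv.py <<'E'
from h import *
import sys
# mark position over time in the disc area, side camera (blurred difference of frames with noise reference)
fr=[];ts=[]
for i in range(int(sys.argv[1])):
    im,_=cams.grab_frame("side"); ts.append(sensors.state()["time"]); fr.append(cv2.GaussianBlur(im[255:290,290:340].astype(np.float32).mean(2),(0,0),1))
    for k in range(2): cams.grab_frame("top")
for k in range(1,len(fr)): print(round(ts[k],2),"max diff to prev",round(float(abs(fr[k]-fr[k-1]).max()),1),"to first",round(float(abs(fr[k]-fr[0]).max()),1))
E
python3 mv.py 4
```

```text
time: 10.78
time: 12.45
time: 14.12
14.32 max diff to prev 1.5 to first 1.5
14.47 max diff to prev 1.4 to first 1.5
14.62 max diff to prev 1.8 to first 1.4
```

```bash
python3 -m pendant '[{"dx":0,"dy":0,"dz":0,"wx":0,"wy":0,"wz":0,"hand":0},{"dx":0,"dy":0,"dz":0,"wx":0,"wy":0,"wz":0,"hand":0},{"dx":0,"dy":0,"dz":0,"wx":0,"wy":0,"wz":0,"hand":0},{"dx":0,"dy":0,"dz":0,"wx":0,"wy":0,"wz":0,"hand":0},{"dx":0,"dy":0,"dz":0,"wx":0,"wy":0,"wz":0,"hand":0},{"dx":0,"dy":0,"dz":0,"wx":0,"wy":0,"wz":0,"hand":0},{"dx":0,"dy":0,"dz":0,"wx":0,"wy":0,"wz":0,"hand":0},{"dx":0,"dy":0,"dz":0,"wx":0,"wy":0,"wz":0,"hand":0}]' | head -1
python3 w.py s4; python3 - <<'E'
from h import *
rel((.5602,.1763,.104),Rdown(-8.3))
E
```

```text
time: 15.38
15.4333
disc face u,v,z [[-0.048, -0.0013, 0.0493], [-0.0087, 0.0115, 0.0142], [0.0708, 0.0989, 0.1195]]
shaft u,v,z 111 [[-0.0113, 0.0006, 0.0114], [0.0208, 0.0451, 0.0604], [0.0835, 0.0927, 0.0966]]
15.6333
disc face u,v,z [[-0.048, -0.0022, 0.0493], [-0.0078, 0.0114, 0.0139], [0.0705, 0.0991, 0.1195]]
shaft u,v,z 114 [[-0.0113, 0.0006, 0.0114], [0.0208, 0.0449, 0.06], [0.083, 0.0926, 0.0962]]
diff 0.8770779220779221
d [-0.0009 -0.0009  0.0793] w [-0.   -0.    0.08]
```

View pics/s4.png

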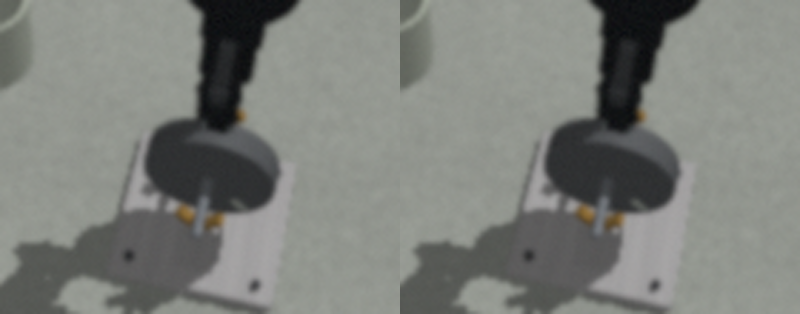

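At rest: the mark sits at (238,205) and (640,204) in the two frames, and the disc face is centred between the uprights. Next I'll come down half open, grip, and turn the wheel about its axle.

```bash
python3 -m pendant '[{"dx":-0.0005,"dy":-0.0009,"dz":0.02,"wx":0,"wy":0,"wz":0,"hand":0},{"dx":-0.0005,"dy":-0.0009,"dz":0.045,"wx":0,"wy":0,"wz":0,"hand":0},{"dx":-0.0005,"dy":-0.0009,"dz":0.065,"wx":0,"wy":0,"wz":0,"hand":0},{"dx":-0.0005,"dy":-0.0009,"dz":0.077,"wx":0,"wy":0,"wz":0,"hand":0},{"dx":-0.0005,"dy":-0.0009,"dz":0.079,"wx":0,"wy":0,"wz":0,"hand":0},{"dx":-0.0005,"dy":-0.0009,"dz":0.079,"wx":0,"wy":0,"wz":0,"hand":0},{"dx":-0.0005,"dy":-0.0009,"dz":0.079,"wx":0,"wy":0,"wz":0,"hand":0},{"dx":-0.0005,"dy":-0.0009,"dz":0.079,"wx":0,"wy":0,"wz":0,"hand":-1},{"dx":-0.0005,"dy":-0.0009,"dz":0.079,"wx":0,"wy":0,"wz":0,"hand":-1},{"dx":-0.0005,"dy":-0.0009,"dz":0.079,"wx":0,"wy":0,"wz":0,"hand":-1},{"dx":-0.0005,"dy":-0.0009,"dz":0.079,"wx":0,"wy":0,"wz":0,"hand":-1},{"dx":-0.0005,"dy":-0.0009,"dz":0.079,"wx":0,"wy":0,"wz":0,"hand":-1},{"dx":-0.0005,"dy":-0.0009,"dz":0.079,"wx":0,"wy":0,"wz":0,"hand":-1},{"dx":-0.0005,"dy":-0.0009,"dz":0.079,"wx":0,"wy":0,"wz":0,"hand":-1}]'
python3 - <<'E'
from h import *
rel((.5602,.1763,.104),Rdown(-8.3))
L=.014
for t in range(-6,-37,-6): a=np.radians(t); print(t,np.round([-L*np.sin(a),L*(1-np.cos(a))],4))
E
```

```text
time: 16.8
tool_pos: [0.561, 0.1767, 0.1063]
tool_rot: [0.001, 0.072, 0.997, 0.0]
contact_force: [-1.1, -0.1, 5.9]
gripper_width: 0.245
d [ 0.0008 -0.0005  0.0023] w [0.06 0.16 0.07]
-6 [0.0015 0.0001]
-12 [0.0029 0.0003]
-18 [0.0043 0.0007]
-24 [0.0057 0.0012]
-30 [0.007  0.0019]
-36 [0.0082 0.0027]
```

```bash
python3 -m pendant '[{"dx":0.0015,"dy":0,"dz":0.0001,"wx":0,"wy":-6,"wz":0,"hand":-1},{"dx":0.0029,"dy":0,"dz":0.0003,"wx":0,"wy":-12,"wz":0,"hand":-1},{"dx":0.0043,"dy":0,"dz":0.0007,"wx":0,"wy":-18,"wz":0,"hand":-1},{"dx":0.0057,"dy":0,"dz":0.0012,"wx":0,"wy":-24,"wz":0,"hand":-1},{"dx":0.007,"dy":0,"dz":0.0019,"wx":0,"wy":-30,"wz":0,"hand":-1},{"dx":0.0082,"dy":0,"dz":0.0027,"wx":0,"wy":-36,"wz":0,"hand":-1},{"dx":0.0082,"dy":0,"dz":0.0027,"wx":0,"wy":-36,"wz":0,"hand":-1},{"dx":0.0082,"dy":0,"dz":0.0027,"wx":0,"wy":-36,"wz":0,"hand":-1},{"dx":0.0082,"dy":0,"dz":0.0027,"wx":0,"wy":-36,"wz":0,"hand":-1}]'
python3 - <<'E'
from h import *
im,_=cams.grab_frame("side"); cv2.imwrite("pics/s5.png",cv2.resize(im[215:325,240:380,::-1],(560,440),interpolation=cv2.INTER_CUBIC))
s=sensors.state(); q=s["tool_rot"]; C=Ro.from_quat([*q[1:],q[0]])
print(s["contact_force"],"axle est",np.array(s["tool_pos"])+C.apply([0,0,.015]))
E
```

```text
time: 17.55
tool_pos: [0.5512, 0.1783, 0.1023]
tool_rot: [0.308, 0.068, 0.949, -0.022]
contact_force: [-11.5, 4.4, 8.4]
gripper_width: 0.25
[-13.20498988   3.29465724  10.20592741] axle est [0.55992467 0.17698877 0.09009551]
```

View pics/s5.png

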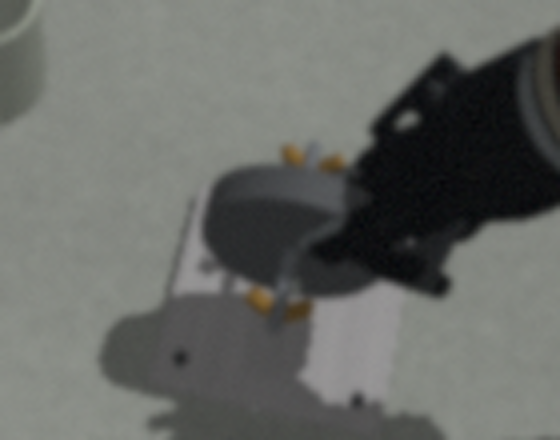

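The shaft is still in both notches (about (275,300) and (312,155)) and the gripper leans about 36° toward the base. I'll release and back straight out.

```bash
python3 -m pendant '[{"dx":0,"dy":0,"dz":0,"wx":0,"wy":0,"wz":0,"hand":0},{"dx":0,"dy":0,"dz":0,"wx":0,"wy":0,"wz":0,"hand":0},{"dx":0,"dy":0,"dz":0,"wx":0,"wy":0,"wz":0,"hand":0},{"dx":0,"dy":0,"dz":-0.025,"wx":0,"wy":0,"wz":0,"hand":0},{"dx":0,"dy":0,"dz":-0.055,"wx":0,"wy":0,"wz":0,"hand":0},{"dx":0,"dy":0,"dz":-0.08,"wx":0,"wy":0,"wz":0,"hand":0},{"dx":0,"dy":0,"dz":-0.08,"wx":0,"wy":0,"wz":0,"hand":0}]'
python3 mv.py 4; python3 - <<'E'
from h import *
rel((.5602,.1763,.184),Rdown(-8.3))
E
```

```text
time: 18.18
tool_pos: [0.5062, 0.1854, 0.1717]
tool_rot: [0.312, 0.068, 0.948, -0.02]
contact_force: [0.6, -0.6, 1.5]
gripper_width: 0.502
18.38 max diff to prev 12.5 to first 12.5
18.53 max diff to prev 5.9 to first 17.6
18.68 max diff to prev 2.6 to first 16.6
d [-0.0558  0.0002  0.0179] w [-1.000e-02  3.595e+01  8.000e-02]
```

It swings. While it settles I'll bring the tool upright above it. I'll then repeat the spin with a larger turn and time it with frames, because I couldn't confirm the speed from this one.

```bash
python3 -m pendant '[{"dx":-0.01,"dy":0,"dz":-0.01,"wx":0,"wy":6,"wz":0,"hand":0},{"dx":-0.02,"dy":0,"dz":0,"wx":0,"wy":12,"wz":0,"hand":0},{"dx":-0.03,"dy":0,"dz":0.003,"wx":0,"wy":18,"wz":0,"hand":0},{"dx":-0.04,"dy":0,"dz":0.01,"wx":0,"wy":24,"wz":0,"hand":0},{"dx":-0.05,"dy":0,"dz":0.015,"wx":0,"wy":30,"wz":0,"hand":0},{"dx":-0.0558,"dy":0,"dz":0.018,"wx":0,"wy":36,"wz":0,"hand":0},{"dx":-0.0558,"dy":0,"dz":0.018,"wx":0,"wy":36,"wz":0,"hand":0},{"dx":-0.0558,"dy":0,"dz":0.018,"wx":0,"wy":36,"wz":0,"hand":0},{"dx":-0.0558,"dy":0,"dz":0.018,"wx":0,"wy":36,"wz":0,"hand":0},{"dx":-0.0558,"dy":0,"dz":0.018,"wx":0,"wy":36,"wz":0,"hand":0},{"dx":-0.0558,"dy":0,"dz":0.018,"wx":0,"wy":36,"wz":0,"hand":0},{"dx":-0.0558,"dy":0,"dz":0.018,"wx":0,"wy":36,"wz":0,"hand":0},{"dx":-0.0558,"dy":0,"dz":0.018,"wx":0,"wy":36,"wz":0,"hand":0},{"dx":-0.0558,"dy":0,"dz":0.018,"wx":0,"wy":36,"wz":0,"hand":0},{"dx":-0.0558,"dy":0,"dz":0.018,"wx":0,"wy":36,"wz":0,"hand":0},{"dx":-0.0558,"dy":0,"dz":0.018,"wx":0,"wy":36,"wz":0,"hand":0},{"dx":-0.0558,"dy":0,"dz":0.018,"wx":0,"wy":36,"wz":0,"hand":0},{"dx":-0.0558,"dy":0,"dz":0.018,"wx":0,"wy":36,"wz":0,"hand":0},{"dx":-0.0558,"dy":0,"dz":0.018,"wx":0,"wy":36,"wz":0,"hand":0},{"dx":-0.0558,"dy":0,"dz":0.018,"wx":0,"wy":36,"wz":0,"hand":0}]'
for i in 1 2; do python3 -m pendant '[{"dx":0,"dy":0,"dz":0,"wx":0,"wy":0,"wz":0,"hand":0},{"dx":0,"dy":0,"dz":0,"wx":0,"wy":0,"wz":0,"hand":0},{"dx":0,"dy":0,"dz":0,"wx":0,"wy":0,"wz":0,"hand":0},{"dx":0,"dy":0,"dz":0,"wx":0,"wy":0,"wz":0,"hand":0},{"dx":0,"dy":0,"dz":0,"wx":0,"wy":0,"wz":0,"hand":0},{"dx":0,"dy":0,"dz":0,"wx":0,"wy":0,"wz":0,"hand":0},{"dx":0,"dy":0,"dz":0,"wx":0,"wy":0,"wz":0,"hand":0},{"dx":0,"dy":0,"dz":0,"wx":0,"wy":0,"wz":0,"hand":0},{"dx":0,"dy":0,"dz":0,"wx":0,"wy":0,"wz":0,"hand":0},{"dx":0,"dy":0,"dz":0,"wx":0,"wy":0,"wz":0,"hand":0},{"dx":0,"dy":0,"dz":0,"wx":0,"wy":0,"wz":0,"hand":0},{"dx":0,"dy":0,"dz":0,"wx":0,"wy":0,"wz":0,"hand":0},{"dx":0,"dy":0,"dz":0,"wx":0,"wy":0,"wz":0,"hand":0},{"dx":0,"dy":0,"dz":0,"wx":0,"wy":0,"wz":0,"hand":0},{"dx":0,"dy":0,"dz":0,"wx":0,"wy":0,"wz":0,"hand":0},{"dx":0,"dy":0,"dz":0,"wx":0,"wy":0,"wz":0,"hand":0},{"dx":0,"dy":0,"dz":0,"wx":0,"wy":0,"wz":0,"hand":0},{"dx":0,"dy":0,"dz":0,"wx":0,"wy":0,"wz":0,"hand":0}]'|head -1; done
python3 mv.py 3; python3 w.py s6; python3 - <<'E'
from h import *
rel((.5602,.1763,.105),Rdown(-8.3))
E
```

```text
time: 20.45
tool_pos: [0.5604, 0.1763, 0.1845]
tool_rot: [-0.0, 0.072, 0.997, -0.0]
contact_force: [-0.4, -0.3, -0.1]
gripper_width: 0.497
time: 21.95
time: 23.45
23.65 max diff to prev 1.5 to first 1.5
23.8 max diff to prev 1.2 to first 1.2
23.95
disc face u,v,z [[-0.0478, -0.0013, 0.0494], [-0.0082, 0.0109, 0.0139], [0.0705, 0.0987, 0.1195]]
shaft u,v,z 111 [[-0.0113, 0.0005, 0.0113], [0.0206, 0.0445, 0.0596], [0.0853, 0.0926, 0.0965]]
24.15
disc face u,v,z [[-0.0478, -0.0022, 0.0493], [-0.0081, 0.0109, 0.0135], [0.0709, 0.0988, 0.1192]]
shaft u,v,z 111 [[-0.0113, 0.0005, 0.0114], [0.0206, 0.045, 0.059], [0.0833, 0.0929, 0.0965]]
diff 0.8678138528138528
d [0.0001 0.     0.0795] w [-0.   -0.    0.08]
```

View pics/s6.png

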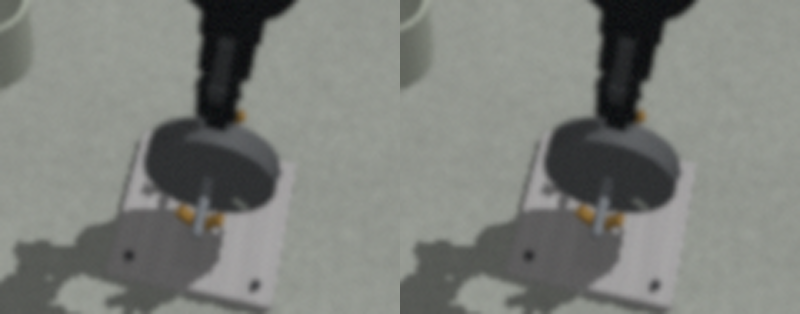

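Same rest position: the mark is again at (238,204), matching the first rest. Now the larger, timed spin.

```bash
python3 -m pendant '[{"dx":0,"dy":0,"dz":0.02,"wx":0,"wy":0,"wz":0,"hand":0},{"dx":0,"dy":0,"dz":0.045,"wx":0,"wy":0,"wz":0,"hand":0},{"dx":0,"dy":0,"dz":0.065,"wx":0,"wy":0,"wz":0,"hand":0},{"dx":0,"dy":0,"dz":0.077,"wx":0,"wy":0,"wz":0,"hand":0},{"dx":0,"dy":0,"dz":0.0795,"wx":0,"wy":0,"wz":0,"hand":0},{"dx":0,"dy":0,"dz":0.0795,"wx":0,"wy":0,"wz":0,"hand":0},{"dx":0,"dy":0,"dz":0.0795,"wx":0,"wy":0,"wz":0,"hand":-1},{"dx":0,"dy":0,"dz":0.0795,"wx":0,"wy":0,"wz":0,"hand":-1},{"dx":0,"dy":0,"dz":0.0795,"wx":0,"wy":0,"wz":0,"hand":-1},{"dx":0,"dy":0,"dz":0.0795,"wx":0,"wy":0,"wz":0,"hand":-1},{"dx":0,"dy":0,"dz":0.0795,"wx":0,"wy":0,"wz":0,"hand":-1},{"dx":0,"dy":0,"dz":0.0795,"wx":0,"wy":0,"wz":0,"hand":-1}]'
python3 -m pendant '[{"dx":0.0016,"dy":0,"dz":0.0001,"wx":0,"wy":-6,"wz":0,"hand":-1},{"dx":0.0031,"dy":0,"dz":0.0003,"wx":0,"wy":-12,"wz":0,"hand":-1},{"dx":0.0046,"dy":0,"dz":0.0007,"wx":0,"wy":-18,"wz":0,"hand":-1},{"dx":0.0061,"dy":0,"dz":0.0013,"wx":0,"wy":-24,"wz":0,"hand":-1},{"dx":0.0075,"dy":0,"dz":0.002,"wx":0,"wy":-30,"wz":0,"hand":-1},{"dx":0.0088,"dy":0,"dz":0.0029,"wx":0,"wy":-36,"wz":0,"hand":-1},{"dx":0.01,"dy":0,"dz":0.0039,"wx":0,"wy":-42,"wz":0,"hand":-1},{"dx":0.0111,"dy":0,"dz":0.005,"wx":0,"wy":-48,"wz":0,"hand":-1},{"dx":0.0111,"dy":0,"dz":0.005,"wx":0,"wy":-48,"wz":0,"hand":-1},{"dx":0.0111,"dy":0,"dz":0.005,"wx":0,"wy":-48,"wz":0,"hand":-1},{"dx":0.0111,"dy":0,"dz":0.005,"wx":0,"wy":-48,"wz":0,"hand":0}]'
python3 - <<'E'
from h import *
L=[]
for i in range(12):
    im,_=cams.grab_frame("side"); s=sensors.state(); L.append(im[215:325,240:380,::-1]); print(round(s["time"],3),round(s["gripper_width"],2),end="; ")
np.save("pics/fr.npy",L)
cv2.imwrite("pics/s7.png",np.vstack([np.hstack([cv2.resize(k[30:95,40:110],(200,186),interpolation=cv2.INTER_CUBIC) for k in L[r:r+4]]) for r in(0,4,8)]))
E
```

```text
time: 25.15
tool_pos: [0.5615, 0.1765, 0.107]
tool_rot: [0.002, 0.072, 0.997, 0.0]
contact_force: [-0.1, 0.7, 6.7]
gripper_width: 0.25
time: 26.07
tool_pos: [0.5494, 0.1783, 0.1011]
tool_rot: [0.406, 0.065, 0.911, -0.029]
contact_force: [-0.3, -0.7, -0.3]
gripper_width: 0.374
26.117 0.46; 26.167 0.5; 26.217 0.49; 26.267 0.5; 26.317 0.5; 26.367 0.5; 26.417 0.5; 26.467 0.5; 26.517 0.5; 26.567 0.5; 26.617 0.5; 26.667 0.5;
```

View pics/s7.png

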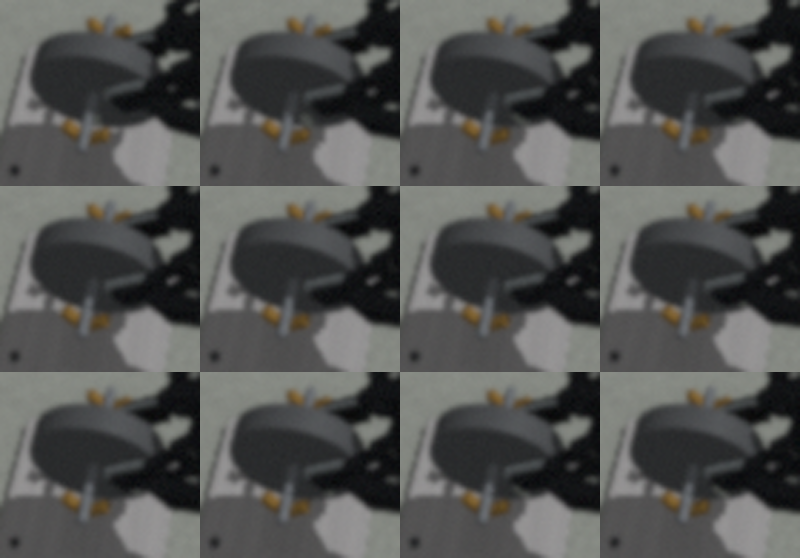

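The mark passes the bottom in frames 2–3 ((305,122), (515,118)), disappears behind the finger, and comes back in frames 11–12. That is a free swing with a half period of about 0.3–0.5 s, well above 1 rad/s, with the fingers open. I'll back out, bring the tool upright and wait for rest.

```bash
python3 -m pendant '[{"dx":0,"dy":0,"dz":-0.025,"wx":0,"wy":0,"wz":0,"hand":0},{"dx":0,"dy":0,"dz":-0.055,"wx":0,"wy":0,"wz":0,"hand":0},{"dx":0,"dy":0,"dz":-0.08,"wx":0,"wy":0,"wz":0,"hand":0},{"dx":0,"dy":0,"dz":-0.08,"wx":0,"wy":0,"wz":0,"hand":0},{"dx":0,"dy":0,"dz":-0.08,"wx":0,"wy":0,"wz":0,"hand":0}]'
python3 - <<'E'
from h import *
rel((.5602,.1763,.184),Rdown(-8.3))
E
```

```text
time: 27.08
tool_pos: [0.4908, 0.187, 0.1554]
tool_rot: [0.407, 0.065, 0.911, -0.028]
contact_force: [-0.9, -0.6, -0.6]
gripper_width: 0.499
d [-0.0682 -0.0007  0.0332] w [ 0.17 48.18  0.09]
```

```bash
python3 -m pendant '[{"dx":-0.01,"dy":0,"dz":-0.01,"wx":0,"wy":6,"wz":0,"hand":0},{"dx":-0.02,"dy":0,"dz":-0.006,"wx":0,"wy":12,"wz":0,"hand":0},{"dx":-0.03,"dy":0,"dz":0,"wx":0,"wy":18,"wz":0,"hand":0},{"dx":-0.04,"dy":0,"dz":0.007,"wx":0,"wy":24,"wz":0,"hand":0},{"dx":-0.05,"dy":0,"dz":0.015,"wx":0,"wy":30,"wz":0,"hand":0},{"dx":-0.058,"dy":0,"dz":0.022,"wx":0,"wy":36,"wz":0,"hand":0},{"dx":-0.064,"dy":0,"dz":0.028,"wx":0,"wy":42,"wz":0,"hand":0},{"dx":-0.0682,"dy":-0.0007,"dz":0.0332,"wx":0.1,"wy":48.2,"wz":0,"hand":0},{"dx":-0.0682,"dy":-0.0007,"dz":0.0332,"wx":0.1,"wy":48.2,"wz":0,"hand":0},{"dx":-0.0682,"dy":-0.0007,"dz":0.0332,"wx":0.1,"wy":48.2,"wz":0,"hand":0},{"dx":-0.0682,"dy":-0.0007,"dz":0.0332,"wx":0.1,"wy":48.2,"wz":0,"hand":0},{"dx":-0.0682,"dy":-0.0007,"dz":0.0332,"wx":0.1,"wy":48.2,"wz":0,"hand":0},{"dx":-0.0682,"dy":-0.0007,"dz":0.0332,"wx":0.1,"wy":48.2,"wz":0,"hand":0},{"dx":-0.0682,"dy":-0.0007,"dz":0.0332,"wx":0.1,"wy":48.2,"wz":0,"hand":0},{"dx":-0.0682,"dy":-0.0007,"dz":0.0332,"wx":0.1,"wy":48.2,"wz":0,"hand":0},{"dx":-0.0682,"dy":-0.0007,"dz":0.0332,"wx":0.1,"wy":48.2,"wz":0,"hand":0}]'
for i in 1 2 3; do python3 -m pendant '[{"dx":0,"dy":0,"dz":0,"wx":0,"wy":0,"wz":0,"hand":0},{"dx":0,"dy":0,"dz":0,"wx":0,"wy":0,"wz":0,"hand":0},{"dx":0,"dy":0,"dz":0,"wx":0,"wy":0,"wz":0,"hand":0},{"dx":0,"dy":0,"dz":0,"wx":0,"wy":0,"wz":0,"hand":0},{"dx":0,"dy":0,"dz":0,"wx":0,"wy":0,"wz":0,"hand":0},{"dx":0,"dy":0,"dz":0,"wx":0,"wy":0,"wz":0,"hand":0},{"dx":0,"dy":0,"dz":0,"wx":0,"wy":0,"wz":0,"hand":0},{"dx":0,"dy":0,"dz":0,"wx":0,"wy":0,"wz":0,"hand":0},{"dx":0,"dy":0,"dz":0,"wx":0,"wy":0,"wz":0,"hand":0},{"dx":0,"dy":0,"dz":0,"wx":0,"wy":0,"wz":0,"hand":0},{"dx":0,"dy":0,"dz":0,"wx":0,"wy":0,"wz":0,"hand":0},{"dx":0,"dy":0,"dz":0,"wx":0,"wy":0,"wz":0,"hand":0},{"dx":0,"dy":0,"dz":0,"wx":0,"wy":0,"wz":0,"hand":0},{"dx":0,"dy":0,"dz":0,"wx":0,"wy":0,"wz":0,"hand":0},{"dx":0,"dy":0,"dz":0,"wx":0,"wy":0,"wz":0,"hand":0},{"dx":0,"dy":0,"dz":0,"wx":0,"wy":0,"wz":0,"hand":0},{"dx":0,"dy":0,"dz":0,"wx":0,"wy":0,"wz":0,"hand":0},{"dx":0,"dy":0,"dz":0,"wx":0,"wy":0,"wz":0,"hand":0},{"dx":0,"dy":0,"dz":0,"wx":0,"wy":0,"wz":0,"hand":0},{"dx":0,"dy":0,"dz":0,"wx":0,"wy":0,"wz":0,"hand":0}]'|head -1; done
cp pics/b_raw.png pics/rest2.png
python3 mv.py 4; python3 w.py s8; python3 - <<'E'
from h import *
rel((.5602,.1763,.105),Rdown(-8.3))
a=cv2.imread("pics/rest2.png").astype(float);b=cv2.imread("pics/b_raw.png").astype(float)
print("vs earlier rest", cv2.GaussianBlur(np.abs(cv2.GaussianBlur(a,(0,0),1)-cv2.GaussianBlur(b,(0,0),1))[40:80,50:100],(0,0),.5).max())
E
```

```text
time: 28.42
tool_pos: [0.5596, 0.1759, 0.1825]
tool_rot: [-0.001, 0.072, 0.997, -0.001]
contact_force: [-0.5, -0.4, 1.0]
gripper_width: 0.505
time: 30.08
time: 31.75
time: 33.42
33.62 max diff to prev 1.6 to first 1.6
33.77 max diff to prev 1.3 to first 2.2
33.92 max diff to prev 1.2 to first 1.9
34.0667
disc face u,v,z [[-0.0479, -0.0014, 0.049], [-0.0088, 0.0109, 0.0139], [0.0709, 0.0989, 0.1194]]
shaft u,v,z 110 [[-0.0113, 0.0006, 0.0113], [0.0223, 0.0455, 0.0597], [0.0834, 0.0928, 0.0964]]
34.2667
disc face u,v,z [[-0.0478, -0.0015, 0.0489], [-0.0083, 0.0109, 0.0135], [0.0705, 0.0988, 0.1193]]
shaft u,v,z 111 [[-0.0113, 0.0005, 0.0114], [0.0202, 0.0446, 0.059], [0.0827, 0.0925, 0.096]]
diff 0.8725541125541125
d [-0.0004  0.0008  0.0771] w [-0.09 -0.2   0.04]
vs earlier rest 12.563231194120073
```

It is at rest again, so I'll do the final grip and the 10 cm lift.

```bash
python3 -m pendant '[{"dx":0,"dy":0.0005,"dz":0.02,"wx":0,"wy":0,"wz":0,"hand":0},{"dx":0,"dy":0.0005,"dz":0.045,"wx":0,"wy":0,"wz":0,"hand":0},{"dx":0,"dy":0.0005,"dz":0.065,"wx":0,"wy":0,"wz":0,"hand":0},{"dx":0,"dy":0.0005,"dz":0.075,"wx":0,"wy":0,"wz":0,"hand":0},{"dx":0,"dy":0.0005,"dz":0.077,"wx":0,"wy":0,"wz":0,"hand":0},{"dx":0,"dy":0.0005,"dz":0.077,"wx":0,"wy":0,"wz":0,"hand":0},{"dx":0,"dy":0.0005,"dz":0.077,"wx":0,"wy":0,"wz":0,"hand":0},{"dx":0,"dy":0.0005,"dz":0.077,"wx":0,"wy":0,"wz":0,"hand":-1},{"dx":0,"dy":0.0005,"dz":0.077,"wx":0,"wy":0,"wz":0,"hand":-1},{"dx":0,"dy":0.0005,"dz":0.077,"wx":0,"wy":0,"wz":0,"hand":-1},{"dx":0,"dy":0.0005,"dz":0.077,"wx":0,"wy":0,"wz":0,"hand":-1},{"dx":0,"dy":0.0005,"dz":0.077,"wx":0,"wy":0,"wz":0,"hand":-1},{"dx":0,"dy":0.0005,"dz":0.077,"wx":0,"wy":0,"wz":0,"hand":-1},{"dx":0,"dy":0.0005,"dz":0.077,"wx":0,"wy":0,"wz":0,"hand":-1}]'
python3 -m pendant '[{"dx":0,"dy":0,"dz":-0.005,"wx":0,"wy":0,"wz":0,"hand":-1},{"dx":0,"dy":0,"dz":-0.015,"wx":0,"wy":0,"wz":0,"hand":-1},{"dx":0,"dy":0,"dz":-0.03,"wx":0,"wy":0,"wz":0,"hand":-1},{"dx":0,"dy":0,"dz":-0.045,"wx":0,"wy":0,"wz":0,"hand":-1},{"dx":0,"dy":0,"dz":-0.06,"wx":0,"wy":0,"wz":0,"hand":-1},{"dx":0,"dy":0,"dz":-0.075,"wx":0,"wy":0,"wz":0,"hand":-1},{"dx":0,"dy":0,"dz":-0.09,"wx":0,"wy":0,"wz":0,"hand":-1},{"dx":0,"dy":0,"dz":-0.1,"wx":0,"wy":0,"wz":0,"hand":-1},{"dx":0,"dy":0,"dz":-0.1,"wx":0,"wy":0,"wz":0,"hand":-1},{"dx":0,"dy":0,"dz":-0.1,"wx":0,"wy":0,"wz":0,"hand":-1},{"dx":0,"dy":0,"dz":-0.1,"wx":0,"wy":0,"wz":0,"hand":-1},{"dx":0,"dy":0,"dz":-0.1,"wx":0,"wy":0,"wz":0,"hand":-1},{"dx":0,"dy":0,"dz":-0.1,"wx":0,"wy":0,"wz":0,"hand":-1},{"dx":0,"dy":0,"dz":-0.1,"wx":0,"wy":0,"wz":0,"hand":-1}]'
python3 - <<'E'
from h import *
im,d=cams.grab_frame("side"); b=cv2.imread("pics/b_raw.png")
cv2.imwrite("pics/s9.png",np.hstack([cv2.resize(b,(400,314),interpolation=cv2.INTER_CUBIC),cv2.resize(im[190:300,240:380,::-1],(400,314),interpolation=cv2.INTER_CUBIC)]))
for t in("mug","bottle","tub"): print(t,[(np.round(r["position"],3).tolist(),round(r["score"],2)) for r in finder.look_for("side",t)[:1]])
E
```

```text
time: 35.43
tool_pos: [0.561, 0.1763, 0.107]
tool_rot: [-0.0, 0.072, 0.997, -0.0]
contact_force: [-0.6, -0.2, 5.7]
gripper_width: 0.248
time: 36.6
tool_pos: [0.5596, 0.176, 0.204]
tool_rot: [-0.003, 0.072, 0.997, -0.001]
contact_force: [0.1, 0.3, -3.8]
gripper_width: 0.249
mug [([0.761, 0.047, 0.056], 0.64)]
bottle [([0.642, 0.437, 0.108], 0.66)]
tub [([0.652, -0.463, 0.021], 0.92)]
```

View pics/s9.png

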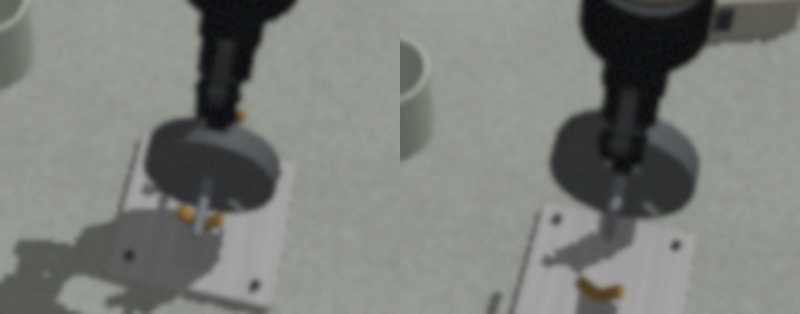

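The wheel is held clear of the stand at a centre height of about 0.19 m. Its mark, at (652,208), has the same orientation as at rest in the left frame. The arm never went near the tub, so I take its reading as network scatter.

```bash
python3 -c "
from plant import job; print(job.job_done())"
```

```text
the job is handed in; nothing more can be done
None
```

I handed the job in at about 37 s, and no verdict was reported. The wheel is held still about 10 cm above the notches, with its centre at about 0.19 m.

**What I did:**
- I lifted the wheel out of the mould and laid its shaft in both notches.
- I let go and waited for rest.
- I spun it by turning it about its axle and releasing it. I did this twice, by 36° and then 48°, because I could not confirm the speed of the first swing.
- After it came to rest I gripped it and lifted it straight up.

**Last checks:**
- **Rest:** After each swing the pictures stopped changing, and the wheel looked the same at each rest I viewed. A pixel comparison of the two post-spin rests differed by up to 12.6 grey levels in one spot. I did not trace the cause; a slightly different rest angle is possible.
- **Spin:** The timed frames of the second spin showed a free swing with the fingers open. I judged it to be well above 1 rad/s from the timing rather than measuring it.
- **Hold:** The gripper opening of 0.249 (about 21 mm) matches the wheel's thickness. The wrist force is its weight, about 3.8 N. The mark sits as it did at rest, so the wheel did not turn in the fingers.
- **Bystanders:** The mug and bottle read within 5 mm of the start. The tub's reading was about 40 mm off in x, with half its first confidence then and more now. The arm never came near the tub, so I took this as detector scatter and did not check it further.

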